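# Draw a gearbox mount into line with a taper drift and drop its bolt in

## Robot

A 6-joint arm with a two-finger parallel gripper is mounted at the origin on a cart in front of the work surface, level with it; the furniture and walls round the work are solid. World frame = base frame: x ahead of the robot, y to its left, z up, the work surface at z = 0. Lengths are in mm, angles in rad, forces in N, time in s.
With the tool pointing down it reaches from about 300 to 750 mm from the base axis. Payload 8.5 kg.
Tool frame: the origin (TCP) lies on the centre line of the jaws, within the pads' length; the fingertips stand 14 mm ahead of it and the grasp point (between the pads) lies 5 mm behind it; z points along the fingers, y is the direction in which the jaws open and shut (so a half turn about z gives the same grasp; the last joint's range is limited). The gripper opens to 88 mm and grips with 3 to 60 N. Pads are 18 mm wide; open, the fingers measure 123 mm over their backs; the gripper's body (75 mm by 187 mm) begins 45 mm behind the grasp point.
Start: joints at [-1.502, 0.381, 1.297, -0, 1.464, -0.215], TCP at [153.998, -527.982, 252.748] pointing down, gripper open.
Joint ranges: [-3.11, 3.11], [-0.89, 2.33], [0.22, 2.48], [-1.42, 4.56], [0.17, 2.85], [-2.88, 2.88]. Speed limits (rad/s): [2.39, 2.39, 3.14, 3.14, 3.14, 3.14].

## Interface

Orientations are given as a 3x3 rotation matrix whose columns are the frame's x, y, z axes.
In Python, from workcell import sensors, snapshot, workorder gives the robot as it stands.
- The arm moves only by the tool carry_out, never from a script. Its argument "plan" is a list of rows, each an object with "dp": the shift along the tool's x, y, z in cm, a list of three; "spin": the turn about the tool's z in degrees; "hand": the opening in per cent of the stroke, from 0 (shut) to 100 (fully open). In form: [{"dp": [x, y, z], "spin": spin, "hand": hand}, ...]. A call has 1 to 20 rows; each row is the pose to reach, as a shift and turn from the pose commanded when the call began, along the tool's axes at that moment; what a row does not reach only later rows make up. A row lasts 1/12 s, in which the tool goes at most 41.7 mm and 7.16 degrees, less where a joint would pass 70% of its speed; a pose out of reach is approached as far as the arm can. A call with a gripper value outside its range is refused whole. The fingers move at their own pace and stop on an object; the grip force is fixed at half the most. Time passes only in rows, so rows that repeat a pose let the fingers close. It gives the time, the measured TCP pose, the force and the opening at its end, in the units of the state.
- sensors.get_obs(): the state, without advancing time (a new reading comes with each control period).
- snapshot(name): name is "scene" or "top" or "wrist"; returns a dict with "pixels" (400x640x3 uint8, red, green, blue), "z_map" (400x640 float32, mm along the optical axis (not along the pixel's ray), 0 where there is no reading), "K" (3x3 intrinsics, pixels), "rvec" (rotation vector, rad) and "tvec" (3), from world to camera coordinates, as OpenCV has them. Camera axes: x right, y down, z forward; pixel columns grow to the right and rows downward; lengths in mm; the calibration is good to about 2 mm. A picture is of the moment at which its call begins.
- workorder.close_job(): hands the job in, once; it reports no verdict.
The state is a dict: "t": time; "joints": joint angles; "joint_vel": joint speeds; "tau": joint torques, N m; "ee_pos": TCP position; "eef_rot": TCP orientation; "force": force on the tool from outside, world axes, zero at the start; "moment": the same for the moment, N m; "finger_gap": finger opening in mm.
Only numpy, scipy, OpenCV 4.12 (cv2) and the standard library are available. Lean on these libraries where they do the work, as an engineer would, in place of code of your own. Each camera call takes 0.05 s, during which the arm holds its last target.

## Task

The rubber bush holds the cast gearbox mount's two-hole flange about half a hole out of line with the crossmember. Push the taper drift down through either flange hole into the crossmember until its shoulder sits fully home and the holes are in line, and leave it there; then drop the bolt into the other pair of holes until its head sits on the flange. Feel your way: never load the mount or crossmember with more than about 36 N, and leave the other things as they are.

Things in the scene. Friction and masses are not known exactly. Their poses are not given: they have to be found in the camera images.
- crossmember: steel channel, open side down, 110 x 360 mm, fixed on two timber offcuts clear of its holes. Origin 100 mm under the middle of its top face; y along it, x across. The top face, 6 mm thick, is 90 to 100 mm above the bench (offcuts differ); open below the holes (y = -50 mm, x = -30 mm a, +30 mm b). The mount's bush is at y = +90 mm and stands 50 mm above the top face. With the mount it must not take over 36 N of contact force.
- cross_hole_a (a point): centre of bolt hole a in the crossmember, at its top face, which is the underside of the mount flange. Round through hole of 14.4 mm diameter; axes as the crossmember's.
- cross_hole_b (a point): the same for bolt hole b, 60 mm from hole a.
- mount_hole_a (a point): centre of flange hole a of the cast mount, on the flange's upper face, 8 mm above cross_hole_a. Round through hole, 14.4 mm diameter, in the 104 x 46 x 8 mm flange, which slides on the crossmember. x from a to b, y to the bush 140 mm away, z up. At the start the flange holes stand 8 to 9.5 mm to the +x side of the crossmember's. Ribs up to 30 mm high run from bush to flange.
- mount_hole_b (a point): the same for flange hole b, 60 mm from hole a.
- mount (a joint): angle of the mount about its upright bush bolt (rad), 0 = holes in line, grows anticlockwise seen from above (0.007 rad is 1 mm at the holes). The rubber bush is a spring of about 16 N m/rad with some friction and rests at about 0.062 rad: 6 to 9 N sideways at the holes brings the flange into line, and it springs back when let go.
- drift_grip (a point): taper drift, plain steel, standing point down in the timber block. This is the centre of its round knurled grip, 18 mm diameter, 45 mm long, the part to hold. z runs from tip to grip: up at the start.
- drift_shoulder (a point): centre of the drift's shoulder, the lower end face of its grip, 22.5 mm below drift_grip. Below it the drift is a 13.4 mm diameter cylinder for 20 mm, then tapers evenly over 45 mm to the tip. Home in a hole, this face lies on the mount flange; the push needed grows to 6 to 13 N on the way; about 15 N seats it (once wedged, the bush alone loads the hole walls with about 12 N); at the start it lies on the timber block's top.
- drift_tip (a point): the drift's blunt tip, 3.6 mm diameter, 65 mm below the shoulder (87.5 mm below drift_grip).
- bolt_head (a point): M12 hexagon bolt standing head up in the timber block. This is the centre of its head: 7 mm thick, 18 mm across flats (its +z and -z faces are flats), 21 mm over corners; the underside is 3.5 mm below. Its y axis runs up along the bolt towards the head. Under the head is a 12 mm shank, 45 mm long. At the start the head's underside is 12 mm above the timber block's top.
- bolt_end (a point): flat lower end of the bolt's shank, 48.5 mm below bolt_head.
- tool_block: drilled timber block 172 x 62 mm, 66 to 74 mm high, fixed; origin 74 mm under the middle of its top, x along it. Holes on its centre line at x = -48 mm (drift), 0 (centre punch, stays) and +48 mm (bolt).
- centre_punch: centre punch, 13 mm diameter, standing in the middle hole of the timber block, 47 mm above its top; it stays there.
- nut_0: M12 nut, 18 mm wide, 10 mm high, on the bench to the right of the timber block; to be left alone.
- nut_1: a second such nut beside it; to be left alone.
- brake_pad: worn brake pad, 48 x 108 x 12 mm, beyond the timber block; to be left alone.

How it is judged (in metres and radians):
On the way, in this order (a step that is already met when the one before it is completed fails the run):
1. the drift is home in one pair of holes, its shoulder on the flange, and the holes are in line (((z of drift_shoulder in the frame of mount_hole_a between -0.003 and 0.0015 m and horizontal distance between drift_shoulder and cross_hole_a below 0.003 m and horizontal distance between mount_hole_a and cross_hole_a below 0.002 m and angle between drift_shoulder's own z axis and vertical below 0.035 rad) or (z of drift_shoulder in the frame of mount_hole_b between -0.003 and 0.0015 m and horizontal distance between drift_shoulder and cross_hole_b below 0.003 m and horizontal distance between mount_hole_b and cross_hole_b below 0.002 m and angle between drift_shoulder's own z axis and vertical below 0.035 rad))), for 0.2 s.
2. the bolt is down in the other pair of holes with the drift still home (((z of drift_shoulder in the frame of mount_hole_a between -0.003 and 0.0015 m and horizontal distance between drift_shoulder and cross_hole_a below 0.003 m and horizontal distance between mount_hole_a and cross_hole_a below 0.002 m and angle between drift_shoulder's own z axis and vertical below 0.035 rad and z of bolt_head in the frame of mount_hole_b between 0.0005 and 0.0055 m and horizontal distance between bolt_head and cross_hole_b below 0.003 m and angle between bolt_head's own y axis and vertical below 0.08 rad) or (z of drift_shoulder in the frame of mount_hole_b between -0.003 and 0.0015 m and horizontal distance between drift_shoulder and cross_hole_b below 0.003 m and horizontal distance between mount_hole_b and cross_hole_b below 0.002 m and angle between drift_shoulder's own z axis and vertical below 0.035 rad and z of bolt_head in the frame of mount_hole_a between 0.0005 and 0.0055 m and horizontal distance between bolt_head and cross_hole_a below 0.003 m and angle between bolt_head's own y axis and vertical below 0.08 rad))), for 0.2 s.
At the end, for the whole second after the job is handed in: Drift home in one pair of holes (shoulder within 1.5 mm of the flange, upright within 0.035 rad, 3 mm of the axis, holes in line within 2 mm), bolt in the other pair (underside of head within 2 mm of the flange, 3 mm of the axis, upright within 0.08 rad) (((z of drift_shoulder in the frame of mount_hole_a between -0.003 and 0.0015 m and horizontal distance between drift_shoulder and cross_hole_a below 0.003 m and horizontal distance between mount_hole_a and cross_hole_a below 0.002 m and angle between drift_shoulder's own z axis and vertical below 0.035 rad and z of bolt_head in the frame of mount_hole_b between 0.0005 and 0.0055 m and horizontal distance between bolt_head and cross_hole_b below 0.003 m and angle between bolt_head's own y axis and vertical below 0.08 rad) or (z of drift_shoulder in the frame of mount_hole_b between -0.003 and 0.0015 m and horizontal distance between drift_shoulder and cross_hole_b below 0.003 m and horizontal distance between mount_hole_b and cross_hole_b below 0.002 m and angle between drift_shoulder's own z axis and vertical below 0.035 rad and z of bolt_head in the frame of mount_hole_a between 0.0005 and 0.0055 m and horizontal distance between bolt_head and cross_hole_a below 0.003 m and angle between bolt_head's own y axis and vertical below 0.08 rad))); the robot touches nothing.
It fails at once if the crossmember or the mount on it takes more than 36 N (contact force between crossmember and anything else above 36 N).
It fails at once if the punch is pushed more than 15 mm out of place (distance of centre_punch from where it was at the start of the episode above 0.015 m).
It fails at once if the first nut is pushed more than 15 mm out of place (distance of nut_0 from where it was at the start of the episode above 0.015 m).
It fails at once if the second nut is pushed more than 15 mm out of place (distance of nut_1 from where it was at the start of the episode above 0.015 m).
It fails at once if the brake pad is pushed more than 15 mm out of place (distance of brake_pad from where it was at the start of the episode above 0.015 m).
It also fails if it takes over 70 s, if anything falls off the work surface, if the arm or the gripper's body presses on something with over 40 N, if the wrist force passes 120 N, or if a joint passes its speed limit or range.

## Working session

There is one attempt and no reset: what is moved stays moved. The work goes in short steps, Python scripts to look and compute and a tool call to move; the robot and the scene stay as the last step left them, time stands still between calls to the robot, and variables do not carry over. Pictures are saved under pics/ and viewed, and the job is handed in when it is done.

Besides the shell and the picture viewer there is one more tool, called after "Request:" as name(argument=value, ...) on one line, values as JSON. carry_out: Moves the arm, as the interface text tells. Its arguments: {"type":"object","properties":{"plan":{"type":"array","items":{"type":"object","properties":{"dp":{"type":"array","items":{"type":"number"}},"spin":{"type":"number"},"hand":{"type":"number"}}}}},"required":["plan"]}

```bash
mkdir -p pics; ls; cat > h.py <<'E'
import numpy as np, cv2
from workcell import sensors, snapshot, workorder
def snap(n,fn=None):
    s=snapshot(n); s={k:np.array(v) for k,v in s.items()}
    if fn: cv2.imwrite('pics/'+fn+'.png',s['pixels'][:,:,::-1]); np.savez('pics/'+fn+'.npz',**s)
    return s
def load(fn): return dict(np.load('pics/'+fn+'.npz'))
def cloud(s):
    K=s['K'];R=cv2.Rodrigues(s['rvec'].astype(float).ravel())[0];t=s['tvec'].ravel()
    v,u=np.mgrid[0:400,0:640];z=s['z_map'].astype(float)
    P=np.stack([(u-K[0,2])/K[0,0]*z,(v-K[1,2])/K[1,1]*z,z],-1)
    W=(P-t)@R
    W[z<=0]=np.nan
    return W
def proj(s,p):
    return cv2.projectPoints(np.array(p,float).reshape(-1,3),s['rvec'].astype(float),s['tvec'].astype(float),s['K'].astype(float),None)[0].reshape(-1,2)
def ray(s,u,v,zw):
    K=s['K'];R=cv2.Rodrigues(s['rvec'].astype(float).ravel())[0];t=s['tvec'].ravel()
    c=-R.T@t; d=R.T@np.linalg.solve(K,[u,v,1.0]); return c+d*(zw-c[2])/d[2]
E
python3 - <<'E'
from h import *
o=sensors.get_obs(); print({k:np.round(v,3) for k,v in o.items()})
for n in ['scene','top','wrist']:
    s=snap(n,n+'0'); print(n,s['K'],s['rvec'],s['tvec'])
E
```

```text
pics
{'t': np.float64(0.0), 'joints': array([-1.502,  0.381,  1.298,  0.   ,  1.464, -0.215]), 'joint_vel': array([ 0.001, -0.001, -0.001,  0.001, -0.   ,  0.001]), 'tau': array([-2.0000e-03, -4.3794e+01, -2.2456e+01,  7.1000e-02,  3.5000e-02,
       -0.0000e+00]), 'ee_pos': array([ 153.982, -527.726,  252.137]), 'eef_rot': array([[ 0.96 ,  0.28 , -0.   ],
       [ 0.28 , -0.96 ,  0.001],
       [ 0.   , -0.001, -1.   ]]), 'force': array([0.616, 0.753, 0.628]), 'moment': array([ 0.059,  0.038, -0.038]), 'finger_gap': np.float64(88.125)}
scene [[374.03952524   0.         318.56097092]
 [  0.         374.03952524 202.5968655 ]
 [  0.           0.           1.        ]] [ 1.96440677 -0.62412684  0.39994374] [-498.90538664  199.35229325  742.62928967]
top [[426.61857453   0.         312.60153767]
 [  0.         426.61857453 210.19281827]
 [  0.           0.           1.        ]] [ 2.11481561 -2.09083619  0.23352853] [ -65.6526658   576.01045574 1124.75177408]
wrist [[296.74682285   0.         322.90683221]
 [  0.         296.74682285 198.97972767]
 [  0.           0.           1.        ]] [-2.31391782  1.7361134   0.26055101] [-548.91179026  -40.70513486  389.40063692]
```

View pics/scene0.png

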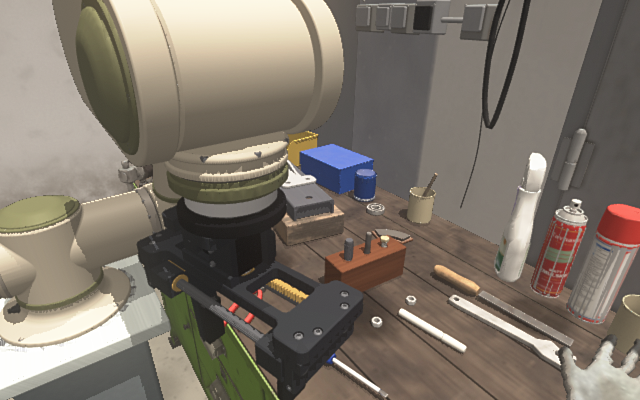

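View pics/top0.png

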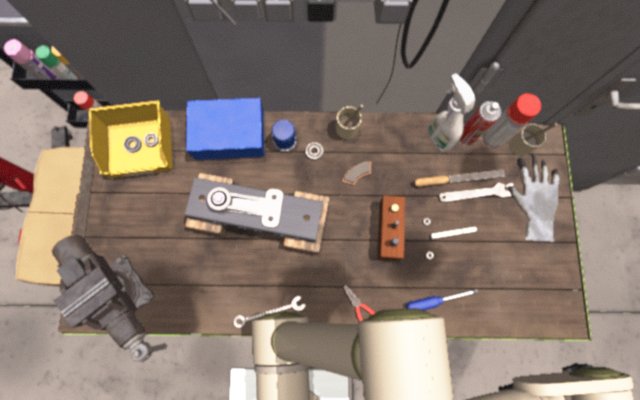

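View pics/wrist0.png

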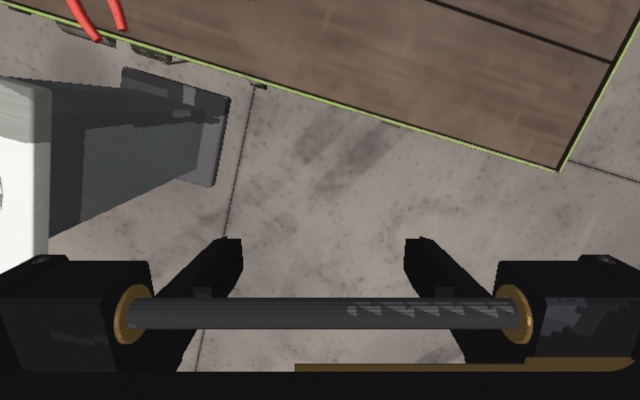

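The scene view shows the timber block at about (365,262), with the crossmember behind the arm. In the top view the mount's holes are near (277,193)/(270,222) and the block is at (392,228), with three tools in it.

```bash
python3 - <<'E'
from h import *
s=load('top0');W=cloud(s)
for n,(u,v) in dict(bush=(219,198),fa=(277,194),fb=(270,222),block=(388,250),t1=(395,208),t2=(394,225),t3=(394,241),xl=(195,195),xr=(318,225),nut1=(427,221),nut2=(430,255),pad=(357,173),blu=(284,135)).items():
    print(n,np.round(W[v,u]),np.round(np.nanmax(W[v-6:v+7,u-6:u+7,2])))
# block region
m=(W[:,:,2]>60)&(W[:,:,2]<80); m[:, :375]=0; m[:,410:]=0; m[:190]=0;m[265:]=0
p=W[m][:,:2].astype(np.float32); print(m.sum(),cv2.minAreaRect(p))
m=(W[:,:,2]>90)&(W[:,:,2]<105); m[:, :180]=0; m[:,335:]=0; m[:170]=0;m[260:]=0
p=W[m][:,:2].astype(np.float32); print(m.sum(),cv2.minAreaRect(p),np.median(W[m][:,2]))
im=cv2.resize(s['pixels'][160:270,180:410,::-1],None,fx=3.4,fy=3.4,interpolation=cv2.INTER_CUBIC);cv2.imwrite('pics/topz.png',im)
E
```

```text
bush [587. 185. 148.] 153.0
fa [613.  38. 101.] 114.0
fb [533.  54. 108.] 112.0
block [ 466. -264.   74.] 115.0
t1 [ 580. -284.   88.] 95.0
t2 [ 530. -277.  104.] 121.0
t3 [ 485. -274.  115.] 125.0
xl [607. 261. 101.] 106.0
xr [536. -75.  61.] 105.0
nut1 [ 563. -395.   -4.] 13.0
nut2 [ 464. -399.   -3.] 13.0
pad [ 704. -190.   10.] 18.0
blu [791.  25.  84.] 93.0
1298 ((533.0448608398438, -279.6606750488281), (63.03264617919922, 172.76206970214844), 86.10800170898438)
3681 ((575.0921020507812, 100.97590637207031), (360.4027404785156, 114.40385437011719), 79.6147232055664) 99.25054306267084
```

View pics/topz.png

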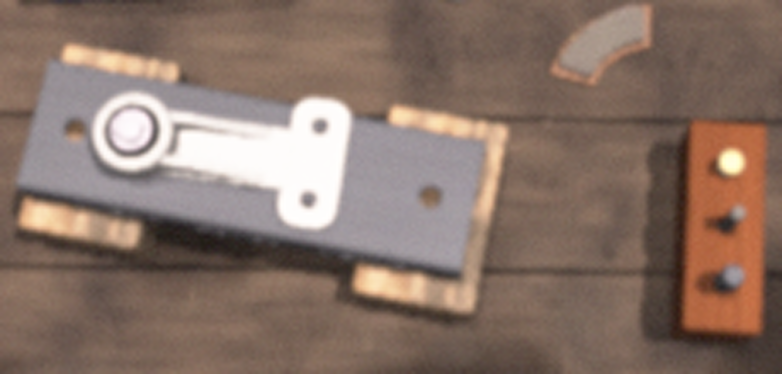

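```bash
cat >> h.py <<'E'
def go(p,yaw_deg=None,obs=None):
    """print dp(cm), spin(deg) to get from measured pose to world TCP p (tool down), yaw of tool x"""
    o=obs or sensors.get_obs(); R=np.array(o['eef_rot']); d=R.T@(np.array(p,float)-o['ee_pos'])/10
    y0=np.degrees(np.arctan2(R[1,0],R[0,0])); sp=0 if yaw_deg is None else (y0-yaw_deg+180)%360-180
    print('t',round(float(o['t']),2),'pos',np.round(o['ee_pos'],2),'yaw',round(y0,2),'gap',round(float(o['finger_gap']),1),'F',np.round(o['force'],1),'dp',np.round(d,3),'spin',round(sp,2))
E
python3 - <<'E'
from h import *
s=load('wrist0');R=cv2.Rodrigues(s['rvec'].astype(float).ravel())[0]
c=-R.T@s['tvec'].ravel();o=sensors.get_obs();T=np.array(o['eef_rot'])
print('cam in tool',T.T@(c-o['ee_pos']),'\n',np.round(T.T@R.T,3))
go([533,-280,300],0)
E
```

```text
cam in tool [  74.85382996   -0.78626215 -131.63849893] 
 [[-0.    -0.956 -0.293]
 [ 1.    -0.001  0.   ]
 [-0.001 -0.293  0.956]]
t 0.15 pos [ 153.98 -527.8   252.3 ] yaw 16.26 gap 88.1 F [ 0.3 -0.  -0.9] dp [ 43.326 -13.18   -4.748] spin 16.26
```

Request:
carry_out(plan=[{"dp":[10,-3,-1],"spin":4,"hand":100},{"dp":[44,-13.2,-2],"spin":16,"hand":100},{"dp":[44,-13.2,-2],"spin":16,"hand":100},{"dp":[44,-13.2,-2],"spin":16,"hand":100},{"dp":[44,-13.2,-2],"spin":16,"hand":60},{"dp":[44,-13.2,-2],"spin":16,"hand":60},{"dp":[44,-13.2,-2],"spin":16,"hand":60},{"dp":[44,-13.2,-2],"spin":16,"hand":60},{"dp":[44,-13.2,-2],"spin":16,"hand":60},{"dp":[44,-13.2,-2],"spin":16,"hand":60},{"dp":[44,-13.2,-2],"spin":16,"hand":60},{"dp":[44,-13.2,-2],"spin":16,"hand":60},{"dp":[44,-13.2,-2],"spin":16,"hand":60},{"dp":[44,-13.2,-2],"spin":16,"hand":60},{"dp":[44,-13.2,-2],"spin":16,"hand":60},{"dp":[44,-13.2,-2],"spin":16,"hand":60}])

```text
t: 1.48
ee_pos: [538.4, -279.1, 272.8]
eef_rot: [[1.0, 0.003, -0.0], [0.003, -1.0, -0.0], [-0.0, 0.0, -1.0]]
force: [-0.0, -0.1, -0.5]
finger_gap: 52.7
```

```bash
python3 - <<'E'
from h import *
s=snap('wrist','w1');go([540,-280,280],0)
s=snap('top','top1')
E
```

```text
t 1.53 pos [ 538.45 -279.08  272.92] yaw 0.15 gap 53.0 F [-0.4 -0.   1.5] dp [ 0.154  0.092 -0.708] spin 0.15
```

View pics/w1.png

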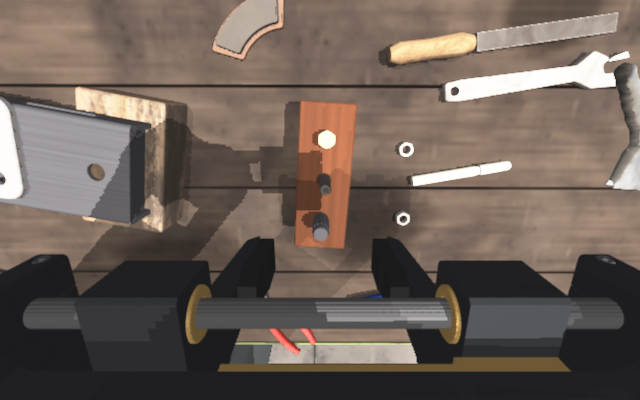

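The wrist view shows the bolt head at (327,140), the punch at (325,184) and the drift at (321,228).

```bash
python3 - <<'E'
from h import *
s=load('w1');W=cloud(s)
im=cv2.resize(s['pixels'][95:255,280:370,::-1],None,fx=3.7,fy=3.7,interpolation=cv2.INTER_CUBIC);cv2.imwrite('pics/w1z.png',im)
m=(W[:,:,2]>60)&(W[:,:,2]<80); m[:, :280]=0; m[:,370:]=0; m[:95]=0;m[255:]=0
p=W[m][:,:2].astype(np.float32); print(m.sum(),cv2.minAreaRect(p),np.median(W[m][:,2]))
for lo,hi,(r0,r1) in [(112,130,(200,255)),(82,100,(125,155)),(100,130,(170,200))]:
    m=(W[:,:,2]>lo)&(W[:,:,2]<hi);k=np.zeros_like(m);k[r0:r1,300:345]=1;m&=k
    q=W[m];print(m.sum(),q.mean(0),np.median(q[:,2]),cv2.minAreaRect(q[:,:2].astype(np.float32)))
s2=load('top1');W2=cloud(s2);m=(W2[:,:,2]>60)&(W2[:,:,2]<80); m[:, :375]=0; m[:,410:]=0; m[:190]=0;m[265:]=0
p=W2[m][:,:2].astype(np.float32); print(m.sum(),cv2.minAreaRect(p))
E
```

```text
7013 ((534.5987548828125, -278.6796875), (62.128177642822266, 171.7788848876953), 86.35758209228516) 71.57571224496438
197 [ 488.09059177 -275.7253058   115.90620832] 116.28373322988087 ((487.5086975097656, -275.9346618652344), (16.154266357421875, 15.892282485961914), 39.03441619873047)
266 [ 582.83478137 -281.89511021   91.00780922] 91.07483265834401 ((582.5064086914062, -281.95428466796875), (19.680627822875977, 16.755229949951172), 0.46558576822280884)
139 [ 537.28930897 -280.30441791  114.58764087] 116.83449441287826 ((536.3360595703125, -280.3941650390625), (10.405546188354492, 11.317886352539062), 2.606281280517578)
0 ((0.0, 0.0), (0.0, 0.0), 0.0)
```

View pics/w1z.png

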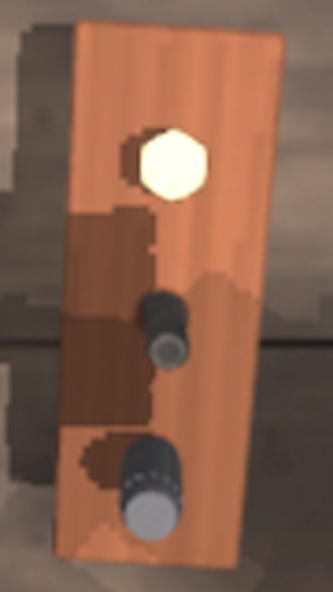

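Request:
carry_out(plan=[{"dp":[7,-32.4,3],"spin":0,"hand":60},{"dp":[7,-32.4,3],"spin":0,"hand":60},{"dp":[7,-32.4,3],"spin":0,"hand":60},{"dp":[7,-32.4,3],"spin":0,"hand":60},{"dp":[7,-32.4,3],"spin":0,"hand":60},{"dp":[7,-32.4,3],"spin":0,"hand":60},{"dp":[7,-32.4,3],"spin":0,"hand":60},{"dp":[7,-32.4,3],"spin":0,"hand":60},{"dp":[7,-32.4,3],"spin":0,"hand":60},{"dp":[7,-32.4,3],"spin":0,"hand":60},{"dp":[7,-32.4,3],"spin":0,"hand":60},{"dp":[7,-32.4,3],"spin":0,"hand":60},{"dp":[7,-32.4,3],"spin":0,"hand":60}])

```text
t: 2.67
ee_pos: [607.9, 44.6, 243.0]
eef_rot: [[1.0, 0.002, 0.0], [0.002, -1.0, -0.0], [0.0, 0.0, -1.0]]
force: [0.5, -0.6, -0.2]
finger_gap: 52.8
```

```bash
python3 - <<'E'
from h import *
s=snap('wrist','w2');go([540,-280,280],0); print(sensors.get_obs()['joints'])
cv2.imwrite('pics/w2z.png',cv2.resize(s['pixels'][80:260,220:420,::-1],None,fx=3.3,fy=3.3,interpolation=cv2.INTER_CUBIC))
E
```

```text
t 2.72 pos [607.93  44.8  242.96] yaw 0.14 gap 53.2 F [0.3 0.2 0.3] dp [-6.871 32.464 -3.702] spin 0.14
[-1.20366850e-01  4.93073038e-01  1.13871968e+00 -9.65786709e-05
  1.50957119e+00  1.44799887e+00]
```

View pics/w2.png

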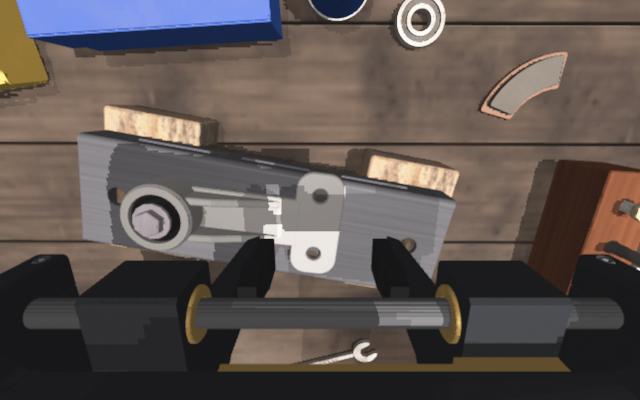

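View pics/w2z.png

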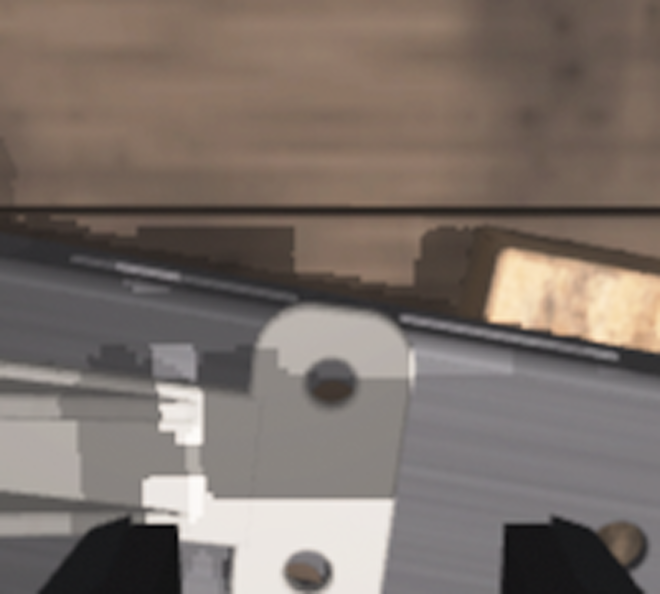

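Hole b is at (320,196) and hole a at (313,253); both show a crescent of the crossmember hole on the near side.

```bash
python3 - <<'E'
from h import *
s=load('w2');W=cloud(s)
print('flange z',np.round([W[v,u,2] for u,v in [(300,190),(335,200),(322,215),(303,245),(322,262),(322,235)]],1))
print('cross z',np.round([W[v,u,2] for u,v in [(370,200),(400,210),(360,230),(420,200),(90,190)]],1))
g=cv2.cvtColor(s['pixels'],cv2.COLOR_RGB2GRAY)
z=np.median(W[185:220,300:338,2]);print(z)
for n,(u,v),th in [('b',(320,196),0),('a',(313,253),0)]:
    r=g[v-14:v+15,u-14:u+15]
    big=cv2.resize(r,None,fx=8,fy=8,interpolation=cv2.INTER_CUBIC)
    t,b=cv2.threshold(big,0,255,cv2.THRESH_BINARY_INV+cv2.THRESH_OTSU)
    cs,_=cv2.findContours(b,cv2.RETR_EXTERNAL,cv2.CHAIN_APPROX_NONE);c=max([c for c in cs if cv2.pointPolygonTest(c,(116,116),False)>=0],key=cv2.contourArea,default=None)
    if c is None: print(n,'none');continue
    e=cv2.fitEllipse(c);uv=(np.array(e[0])+.5)/8-.5+[u-14,v-14];print(n,uv,np.array(e[1])/8,t,ray(s,*uv,z))
# crossmember edges
m=(W[:,:,2]>92)&(W[:,:,2]<104);p=W[m][:,:2];m2=(p[:,1]>-90)&(p[:,1]<290);print(cv2.minAreaRect(p[m2].astype(np.float32)),np.median(W[m][:,2]))
m=(W[:,:,2]>140)&(W[:,:,2]<160)&(W[:,:,1]>100);print('bush',W[m].mean(0),cv2.minEnclosingCircle(W[m][:,:2].astype(np.float32)))
E
```

```text
flange z [106.7 108.4 107.2 106.8 107.9 107.8]
cross z [ 99.2  98.8  99.  100.   99.4]
nan
b [319.82466602 196.33425999] [15.0833149  16.62669182] 116.0 [nan nan nan]
a [312.93822384 253.12546158] [13.13083839 14.81339836] 169.0 [nan nan nan]
((578.1809692382812, 101.73306274414062), (360.91131591796875, 114.74806213378906), 79.59493255615234) 99.33171499441073
bush [593.04781254 188.01253945 145.30951215] ((591.3040771484375, 190.5647430419922), 16.296741485595703)
```

```bash
python3 - <<'E'
from h import *
s=load('w2')
for uv in [(319.8,196.3),(312.9,253.1)]: print(ray(s,*uv,107.4))
go([550,-276,180],0)
E
```

```text
[603.37656479  47.88245686 107.4       ]
[544.25887981  54.84064545 107.4       ]
t 2.72 pos [607.93  44.8  242.96] yaw 0.14 gap 53.2 F [0.3 0.2 0.3] dp [-5.872 32.065  6.298] spin 0.14
```

Request:
carry_out(plan=[{"dp":[-12,32.05,3],"spin":0,"hand":60},{"dp":[-12,32.05,3],"spin":0,"hand":60},{"dp":[-12,32.05,3],"spin":0,"hand":60},{"dp":[-12,32.05,3],"spin":0,"hand":60},{"dp":[-12,32.05,6.5],"spin":0,"hand":60},{"dp":[-12,32.05,6.5],"spin":0,"hand":60},{"dp":[-12,32.05,6.5],"spin":0,"hand":60},{"dp":[-12,32.05,6.5],"spin":0,"hand":60},{"dp":[-12,32.05,6.5],"spin":0,"hand":60},{"dp":[-12,32.05,6.5],"spin":0,"hand":60},{"dp":[-12,32.05,6.5],"spin":0,"hand":60},{"dp":[-12,32.05,6.5],"spin":0,"hand":60},{"dp":[-12,32.05,6.5],"spin":0,"hand":60},{"dp":[-12,32.05,6.5],"spin":0,"hand":60}])

```text
t: 3.88
ee_pos: [489.9, -273.8, 178.3]
eef_rot: [[1.0, 0.006, 0.001], [0.006, -1.0, -0.0], [0.001, 0.0, -1.0]]
force: [-0.5, 1.1, -0.3]
finger_gap: 53.1
```

```bash
python3 - <<'E'
from h import *
go([488,-275.8,93],0)
s=snap('wrist','w3');W=cloud(s)
m=(W[:,:,2]>113)&(W[:,:,2]<122)&(abs(W[:,:,0]-488)<20)&(abs(W[:,:,1]+276)<15)
q=W[m];print(m.sum(),q.mean(0),cv2.minAreaRect(q[:,:2].astype(np.float32)))
E
```

```text
t 3.88 pos [ 489.95 -273.78  178.26] yaw 0.35 gap 53.1 F [-0.5  1.1 -0.3] dp [-0.202  0.197  8.526] spin 0.35
421 [ 487.61800027 -275.79721624  116.24849967] ((487.36572265625, -275.9104309082031), (16.084054946899414, 15.482702255249023), 49.6203727722168)
```

View pics/w3.png

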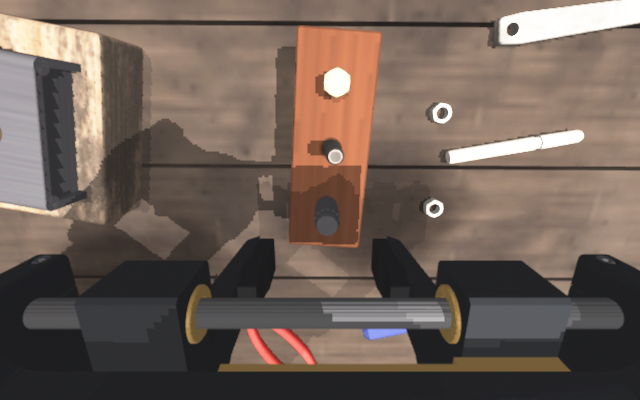

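Drift grip is under the jaws at (326,225). I'll descend part way and re-check the alignment.

Request:
carry_out(plan=[{"dp":[0,0,3],"spin":0,"hand":60},{"dp":[0,0,3],"spin":0,"hand":60},{"dp":[0,0,3],"spin":0,"hand":60}])

```text
t: 4.18
ee_pos: [489.2, -274.0, 147.3]
eef_rot: [[1.0, 0.005, -0.002], [0.005, -1.0, 0.002], [-0.002, -0.002, -1.0]]
force: [-0.1, -0.1, 0.4]
finger_gap: 53.2
```

```bash
python3 - <<'E'
from h import *
go([487.5,-275.85,93],0)
E
```

```text
t 4.18 pos [ 489.23 -273.97  147.29] yaw 0.3 gap 53.2 F [-0.1 -0.1  0.4] dp [-0.163  0.197  5.429] spin 0.3
```

Request:
carry_out(plan=[{"dp":[-0.17,0.19,3],"spin":0,"hand":60},{"dp":[-0.17,0.19,5.4],"spin":0,"hand":60},{"dp":[-0.17,0.19,5.4],"spin":0,"hand":60},{"dp":[-0.17,0.19,5.4],"spin":0,"hand":35},{"dp":[-0.17,0.19,5.4],"spin":0,"hand":35},{"dp":[-0.17,0.19,5.4],"spin":0,"hand":35}])

```text
t: 4.68
ee_pos: [488.5, -277.2, 95.7]
eef_rot: [[1.0, 0.005, 0.002], [0.005, -1.0, -0.002], [0.002, 0.002, -1.0]]
force: [0.3, -0.1, -0.1]
finger_gap: 35.3
```

Request:
carry_out(plan=[{"dp":[0,0,0],"spin":0,"hand":10},{"dp":[0,0,0],"spin":0,"hand":10},{"dp":[0,0,0],"spin":0,"hand":10},{"dp":[0,0,0],"spin":0,"hand":10},{"dp":[0,0,0],"spin":0,"hand":10}])

```text
t: 5.1
ee_pos: [488.0, -276.9, 94.5]
eef_rot: [[1.0, 0.005, 0.001], [0.005, -1.0, -0.001], [0.001, 0.001, -1.0]]
force: [-0.2, 1.1, 5.6]
finger_gap: 16.9
```

Request:
carry_out(plan=[{"dp":[0,0,-1],"spin":0,"hand":10},{"dp":[0,0,-3],"spin":0,"hand":10},{"dp":[0,0,-6],"spin":0,"hand":10},{"dp":[0,0,-9],"spin":0,"hand":10},{"dp":[0,0,-12],"spin":0,"hand":10},{"dp":[0,0,-14],"spin":0,"hand":10},{"dp":[0,0,-14],"spin":0,"hand":10},{"dp":[0,0,-14],"spin":0,"hand":10}])

```text
t: 5.77
ee_pos: [487.6, -276.6, 234.0]
eef_rot: [[1.0, 0.005, 0.001], [0.005, -1.0, -0.001], [0.001, 0.001, -1.0]]
force: [0.2, 0.8, -2.5]
finger_gap: 17.1
```

```bash
python3 - <<'E'
from h import *
s=snap('wrist','w4');go([539,56,232],79.6)
E
```

```text
t 5.82 pos [ 487.29 -276.31  232.73] yaw 0.26 gap 17.0 F [ 0.4 -0.3 -1.8] dp [  5.321 -33.207   0.107] spin -79.34
```

View pics/w4.png

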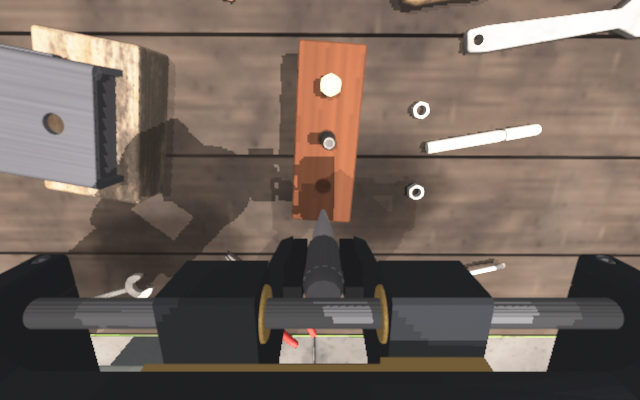

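Request:
carry_out(plan=[{"dp":[2,-10,0],"spin":-7,"hand":10},{"dp":[5.3,-33.2,0],"spin":-14,"hand":10},{"dp":[5.3,-33.2,0],"spin":-21,"hand":10},{"dp":[5.3,-33.2,0],"spin":-28,"hand":10},{"dp":[5.3,-33.2,0],"spin":-35,"hand":10},{"dp":[5.3,-33.2,0],"spin":-42,"hand":10},{"dp":[5.3,-33.2,0],"spin":-49,"hand":10},{"dp":[5.3,-33.2,0],"spin":-56,"hand":10},{"dp":[5.3,-33.2,0],"spin":-63,"hand":10},{"dp":[5.3,-33.2,0],"spin":-70,"hand":10},{"dp":[5.3,-33.2,0],"spin":-77,"hand":10},{"dp":[5.3,-33.2,0],"spin":-79.3,"hand":10},{"dp":[5.3,-33.2,0],"spin":-79.3,"hand":10},{"dp":[5.3,-33.2,0],"spin":-79.3,"hand":10},{"dp":[5.3,-33.2,0],"spin":-79.3,"hand":10}])

```text
t: 7.07
ee_pos: [538.9, 55.5, 232.8]
eef_rot: [[0.183, 0.983, -0.002], [0.983, -0.183, 0.0], [-0.0, -0.002, -1.0]]
force: [0.6, -0.2, -1.8]
finger_gap: 16.7
```

```bash
python3 - <<'E'
from h import *
s=load('w4');print(proj(s,[487.3,-276.3,144.8]))
s=snap('wrist','w5');go([539,56,215],79.6)
o=sensors.get_obs();print(proj(s,np.array(o['ee_pos'])-[0,0,87.9]))
cv2.imwrite('pics/w5z.png',cv2.resize(s['pixels'][120:270,240:400,::-1],None,fx=4,fy=4,interpolation=cv2.INTER_CUBIC))
E
```

```text
[[322.92694305 207.94897767]]
t 7.12 pos [539.03  55.45 233.07] yaw 79.48 gap 17.0 F [ 0.6 -0.3 -0.9] dp [ 0.053 -0.011  1.807] spin -0.12
[[324.76771161 209.60676438]]
```

View pics/w5.png

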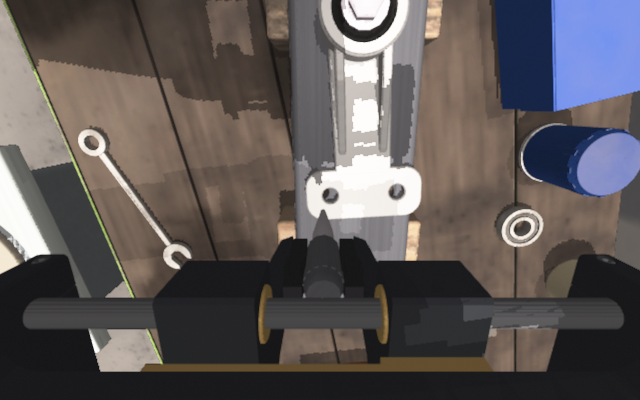

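View pics/w5z.png

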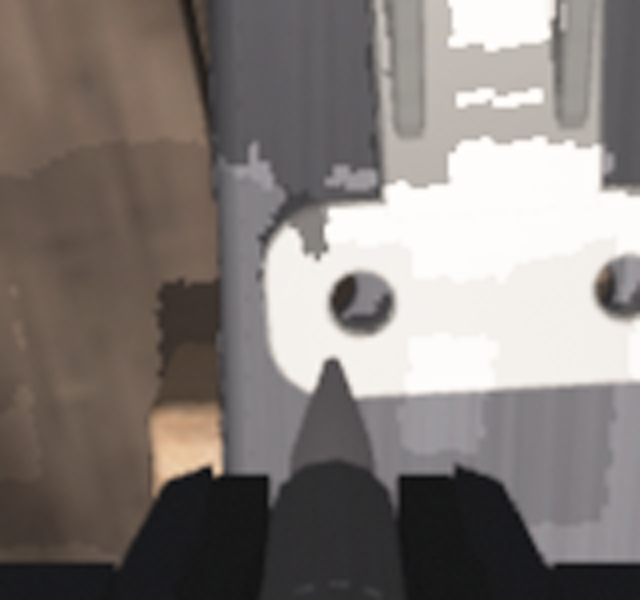

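```bash
python3 - <<'E'
from h import *
s=load('w5')
f=lambda x,y:((x+.5)/4-.5+240,(y+.5)/4-.5+120)
h=ray(s,*f(362,302),107.4);hb=ray(s,*f(624,288),107.4);t=ray(s,*f(332,364),145.2);e=f(332,364)
print(h,hb,t,e, sensors.get_obs()['ee_pos'])
d=s['z_map'];u,v=map(int,np.round(e));print(d[v-2:v+8,u-3:u+4])
W=cloud(s);print(W[int(e[1])+3,int(e[0])])
E
```

```text
[544.09614129  55.23741212 107.4       ] [602.58511648  47.68634896 107.4       ] [537.23333271  54.93946057 145.2       ] (322.625, 210.625) [539.03346322  55.45223895 233.07226044]
[[271.20963 228.37592 228.38478 227.942   271.99344 271.6968  272.0564 ]
 [229.42941 225.08272 223.86021 224.57463 227.12036 271.88925 271.97537]
 [224.02167 221.86795 222.78299 221.84958 222.56985 272.69025 272.2468 ]
 [220.24808 219.43855 220.10756 218.94017 220.66917 222.8671  272.3262 ]
 [217.82037 215.71664 214.86534 215.67694 216.84624 217.96022 272.3501 ]
 [212.9435  211.73013 213.61195 212.37152 213.7443  214.04399 217.82613]
 [209.58821 209.29654 209.09819 209.6827  210.32558 210.49265 214.53534]
 [208.50833 207.4434  206.16676 207.41762 206.59311 209.86652 211.33836]
 [205.41058 204.98502 203.48538 203.4078  204.60977 206.14027 207.0069 ]
 [203.4352  202.43097 201.40413 201.71179 203.0233  203.44336 204.42053]]
[537.58026544  59.06621717 162.12296164]
```

```bash
python3 - <<'E'
from h import *
s=load('w5')
cv2.imwrite('pics/w5zz.png',cv2.resize(s['pixels'][182:216,314:350,::-1],None,fx=18,fy=18,interpolation=cv2.INTER_CUBIC))
E
```

```text
(no output)
```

View pics/w5zz.png

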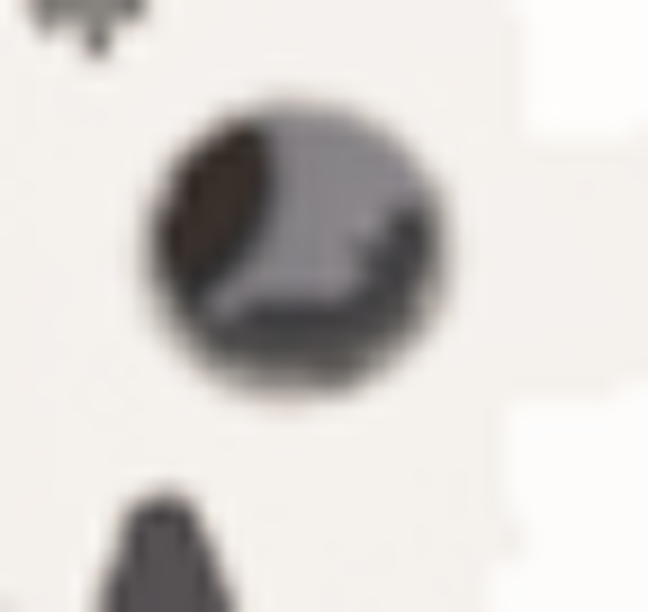

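```bash
python3 - <<'E'
from h import *
s=load('w5')
f=lambda x,y:((x+.5)/18-.5+314,(y+.5)/18-.5+182)
a=np.radians(-10.4);X=np.array([np.cos(a),np.sin(a)]);Y=np.array([-X[1],X[0]])
c=ray(s,*f(297,248),107.4)[:2]
for n,x,y,z in [('L',148,248,107.4),('R',446,248,107.4),('edge',272,185,99.4),('edgelow',235,270,99.4),('tipend',163,495,145.2)]:
    p=ray(s,*f(x,y),z)[:2]-c; print(n,p@X,p@Y)
print(c)
E
```

```text
L -7.4749704656079725 0.018883058538605637
R 7.4744456986310475 -0.018881732887114266
edge -1.119002170327414 1.0343018346353345
edgelow -3.0225575714854864 -3.5330160716537824
tipend -6.637591215881653 -0.040506622447107093
[543.97987546  55.08623047]
```

Request:
carry_out(plan=[{"dp":[0.25,0.25,1],"spin":0,"hand":10},{"dp":[0.25,0.25,2],"spin":0,"hand":10},{"dp":[0.25,0.25,3.1],"spin":0,"hand":10},{"dp":[0.25,0.25,3.1],"spin":0,"hand":10},{"dp":[0.25,0.25,3.1],"spin":0,"hand":10},{"dp":[0.25,0.25,3.1],"spin":0,"hand":10}])

```text
t: 7.62
ee_pos: [542.4, 57.6, 203.0]
eef_rot: [[0.181, 0.983, 0.0], [0.983, -0.181, -0.0], [0.0, 0.0, -1.0]]
force: [0.6, 0.1, -1.4]
finger_gap: 17.4
```

```bash
python3 - <<'E'
from h import *
s=snap('wrist','w6');go([539,56,215],79.6)
cv2.imwrite('pics/w6z.png',cv2.resize(s['pixels'][170:235,290:355,::-1],None,fx=9,fy=9,interpolation=cv2.INTER_CUBIC))
E
```

```text
t 7.67 pos [542.42  57.54 203.18] yaw 79.55 gap 16.7 F [ 0.6 -0.1 -1.4] dp [-0.213 -0.307 -1.182] spin -0.05
```

View pics/w6z.png

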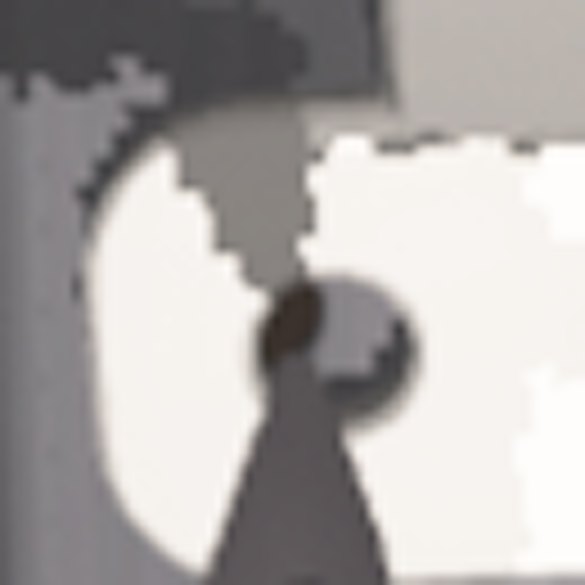

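```bash
python3 - <<'E'
from h import *
s=load('w6')
f=lambda x,y:((x+.5)/9-.5+290,(y+.5)/9-.5+170)
a=np.radians(-10.4);X=np.array([np.cos(a),np.sin(a)]);Y=np.array([-X[1],X[0]])
c=ray(s,*f(338,352),107.4)[:2]
for n,x,y,z in [('L',254,352,107.4),('R',421,352,107.4),('top',338,272,107.4),('bot',338,433,107.4),('edge',325,305,99.4),('tipend',292,350,115.3)]:
    p=ray(s,*f(x,y),z)[:2]-c; print(n,np.round([p@X,p@Y],2))
print(c)
E
```

```text
L [-7.55  0.01]
R [ 7.47 -0.01]
top [-0.02  7.53]
bot [ 0.02 -7.77]
edge [-1.09  1.85]
tipend [-4.12  2.9 ]
[544.23605323  55.23194598]
```

Request:
carry_out(plan=[{"dp":[-0.04,0,0.4],"spin":0,"hand":10},{"dp":[-0.04,0,0.8],"spin":0,"hand":10},{"dp":[-0.04,0,1.1],"spin":0,"hand":10},{"dp":[-0.04,0,1.4],"spin":0,"hand":10},{"dp":[-0.04,0,1.4],"spin":0,"hand":10}])

```text
t: 8.08
ee_pos: [541.8, 57.2, 188.0]
eef_rot: [[0.181, 0.983, -0.001], [0.983, -0.181, 0.0], [-0.0, -0.001, -1.0]]
force: [-0.1, 0.3, -1.5]
finger_gap: 17.0
```

Request:
carry_out(plan=[{"dp":[0,0,0.2],"spin":0,"hand":10},{"dp":[0,0,0.4],"spin":0,"hand":10},{"dp":[0,0,0.6],"spin":0,"hand":10},{"dp":[0,0,0.6],"spin":0,"hand":10}])

```text
t: 8.42
ee_pos: [541.9, 57.2, 182.3]
eef_rot: [[0.181, 0.983, -0.001], [0.983, -0.181, 0.0], [-0.0, -0.001, -1.0]]
force: [0.4, -0.3, -2.2]
finger_gap: 17.4
```

Request:
carry_out(plan=[{"dp":[0,-0.02,0.2],"spin":0,"hand":10},{"dp":[0,-0.05,0.4],"spin":0,"hand":10},{"dp":[0.01,-0.07,0.6],"spin":0,"hand":10},{"dp":[0.01,-0.1,0.8],"spin":0,"hand":10},{"dp":[0.02,-0.12,1.0],"spin":0,"hand":10},{"dp":[0.02,-0.12,1.0],"spin":0,"hand":10}])

```text
t: 8.92
ee_pos: [541.1, 57.5, 172.5]
eef_rot: [[0.181, 0.983, 0.0], [0.983, -0.181, -0.0], [-0.0, 0.0, -1.0]]
force: [0.6, -1.2, -2.3]
finger_gap: 17.2
```

```bash
python3 - <<'E'
from h import *
go([539,56,130.3],79.6)
E
```

```text
t 8.92 pos [541.1   57.46 172.52] yaw 79.56 gap 17.2 F [ 0.6 -1.2 -2.3] dp [-0.182 -0.182  4.222] spin -0.04
```

Request:
carry_out(plan=[{"dp":[0,-0.02,0.2],"spin":0,"hand":10},{"dp":[0,-0.05,0.4],"spin":0,"hand":10},{"dp":[0.01,-0.07,0.6],"spin":0,"hand":10},{"dp":[0.01,-0.09,0.8],"spin":0,"hand":10},{"dp":[0.01,-0.11,1.0],"spin":0,"hand":10},{"dp":[0.01,-0.11,1.0],"spin":0,"hand":10}])

```text
t: 9.42
ee_pos: [540.0, 57.8, 162.5]
eef_rot: [[0.181, 0.983, 0.0], [0.983, -0.181, -0.0], [-0.0, 0.0, -1.0]]
force: [4.0, -2.0, -1.5]
finger_gap: 17.4
```

```bash
python3 - <<'E'
from h import *
go([539,56,130.3],79.6);print(sensors.get_obs()['moment'])
s=snap('wrist','w7')
cv2.imwrite('pics/w7z.png',cv2.resize(s['pixels'][150:250,260:420,::-1],None,fx=5,fy=5,interpolation=cv2.INTER_CUBIC))
E
```

```text
t 9.42 pos [539.95  57.81 162.47] yaw 79.56 gap 17.4 F [ 4.  -2.  -1.5] dp [-0.195 -0.061  3.217] spin -0.04
[-0.29446785 -0.74888838  0.00875406]
```

View pics/w7z.png

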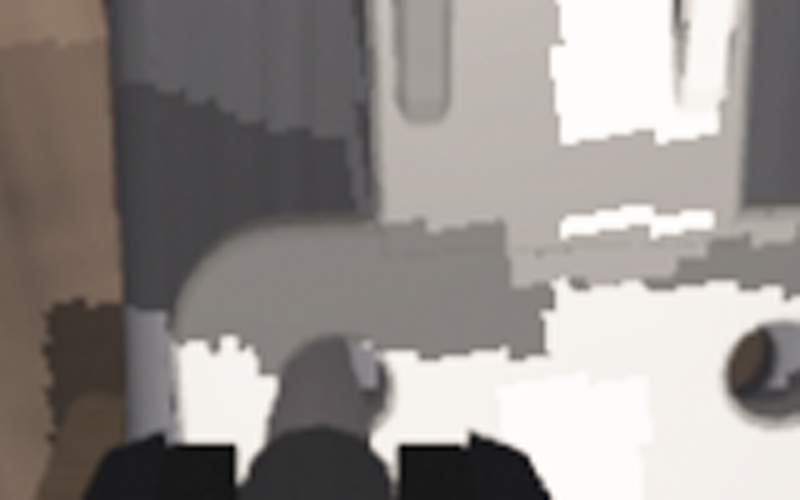

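Request:
carry_out(plan=[{"dp":[0,-0.02,0.2],"spin":0,"hand":10},{"dp":[0,-0.04,0.4],"spin":0,"hand":10},{"dp":[0,-0.06,0.6],"spin":0,"hand":10},{"dp":[0,-0.08,0.8],"spin":0,"hand":10},{"dp":[0,-0.1,1.0],"spin":0,"hand":10},{"dp":[0,-0.1,1.0],"spin":0,"hand":10}])

```text
t: 9.97
ee_pos: [538.9, 58.0, 152.4]
eef_rot: [[0.181, 0.983, 0.0], [0.983, -0.181, -0.0], [-0.0, 0.0, -1.0]]
force: [4.7, -1.2, -0.7]
finger_gap: 17.3
```

Request:
carry_out(plan=[{"dp":[0,-0.03,0.2],"spin":0,"hand":10},{"dp":[0,-0.05,0.4],"spin":0,"hand":10},{"dp":[0,-0.07,0.6],"spin":0,"hand":10},{"dp":[0,-0.09,0.8],"spin":0,"hand":10},{"dp":[0,-0.1,0.9],"spin":0,"hand":10},{"dp":[0,-0.1,0.9],"spin":0,"hand":10}])

```text
t: 10.47
ee_pos: [538.0, 58.2, 143.4]
eef_rot: [[0.181, 0.983, 0.0], [0.983, -0.181, 0.0], [0.0, 0.0, -1.0]]
force: [5.5, -1.4, 1.5]
finger_gap: 16.7
```

```bash
python3 - <<'E'
from h import *
go([539,56,130.3],79.6);print(sensors.get_obs()['moment'])
s=snap('wrist','w8')
cv2.imwrite('pics/w8z.png',cv2.resize(s['pixels'][150:250,260:420,::-1],None,fx=5,fy=5,interpolation=cv2.INTER_CUBIC))
E
```

```text
t 10.47 pos [537.95  58.24 143.42] yaw 79.56 gap 16.7 F [ 5.5 -1.4  1.5] dp [-0.201  0.144  1.312] spin -0.04
[-0.36750298 -1.07023009 -0.00544804]
```

View pics/w8z.png

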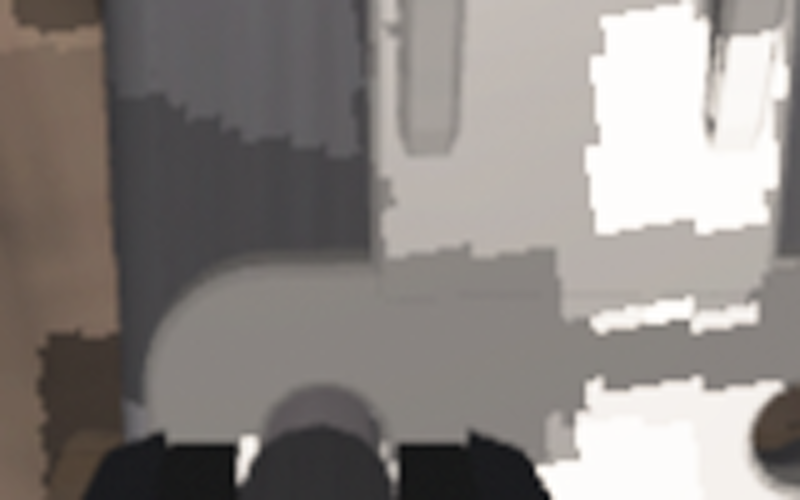

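Request:
carry_out(plan=[{"dp":[0,-0.02,0.1],"spin":0,"hand":10},{"dp":[0,-0.03,0.2],"spin":0,"hand":10},{"dp":[0,-0.04,0.3],"spin":0,"hand":10},{"dp":[0,-0.05,0.4],"spin":0,"hand":10},{"dp":[0,-0.05,0.4],"spin":0,"hand":10}])

```text
t: 10.93
ee_pos: [537.6, 58.3, 139.6]
eef_rot: [[0.181, 0.983, 0.001], [0.983, -0.181, -0.0], [0.0, 0.001, -1.0]]
force: [5.4, -1.7, 0.6]
finger_gap: 17.2
```

Request:
carry_out(plan=[{"dp":[0,-0.01,0.1],"spin":0,"hand":10},{"dp":[0,-0.02,0.2],"spin":0,"hand":10},{"dp":[0,-0.03,0.3],"spin":0,"hand":10},{"dp":[0,-0.04,0.4],"spin":0,"hand":10},{"dp":[0,-0.04,0.4],"spin":0,"hand":10}])

```text
t: 11.35
ee_pos: [537.5, 58.3, 135.6]
eef_rot: [[0.181, 0.983, 0.001], [0.983, -0.181, -0.0], [0.0, 0.001, -1.0]]
force: [7.5, -1.2, -0.4]
finger_gap: 17.0
```

Request:
carry_out(plan=[{"dp":[0,0,0.1],"spin":0,"hand":10},{"dp":[0,0,0.2],"spin":0,"hand":10},{"dp":[0,0,0.3],"spin":0,"hand":10},{"dp":[0,0,0.3],"spin":0,"hand":10}])

```text
t: 11.68
ee_pos: [537.5, 58.3, 132.6]
eef_rot: [[0.181, 0.983, 0.001], [0.983, -0.181, -0.0], [0.0, 0.001, -1.0]]
force: [6.8, -1.8, -0.8]
finger_gap: 17.0
```

```bash
python3 - <<'E'
from h import *
go([539,56,130.3],79.6);print(sensors.get_obs()['moment'])
s=snap('wrist','w9')
cv2.imwrite('pics/w9z.png',cv2.resize(s['pixels'][150:290,260:420,::-1],None,fx=4,fy=4,interpolation=cv2.INTER_CUBIC))
E
```

```text
t 11.68 pos [537.5   58.31 132.59] yaw 79.56 gap 17.0 F [ 6.8 -1.8 -0.8] dp [-0.2    0.189  0.229] spin -0.04
[-0.31964469 -1.27997818  0.03672717]
```

View pics/w9z.png

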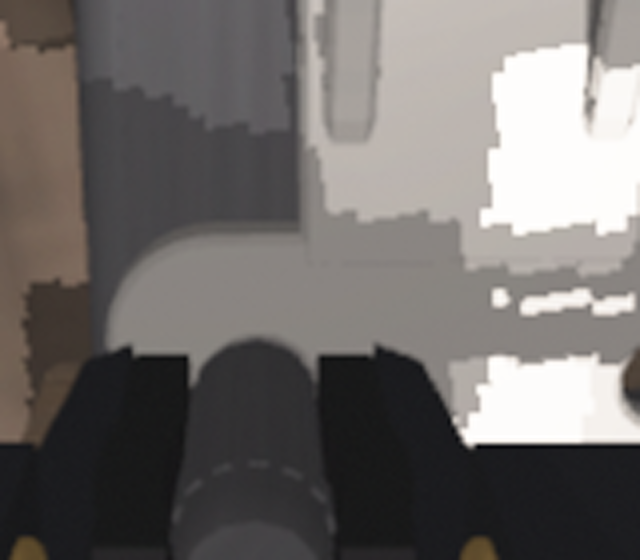

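Nearly home. I'll take small steps down until the vertical force appears.

Request:
carry_out(plan=[{"dp":[0,0,0.1],"spin":0,"hand":10},{"dp":[0,0,0.15],"spin":0,"hand":10},{"dp":[0,0,0.15],"spin":0,"hand":10}])

```text
t: 11.98
ee_pos: [537.5, 58.3, 131.2]
eef_rot: [[0.181, 0.983, 0.001], [0.983, -0.181, -0.0], [0.0, 0.001, -1.0]]
force: [6.9, -1.5, 1.2]
finger_gap: 16.8
```

Request:
carry_out(plan=[{"dp":[0,0,0.05],"spin":0,"hand":10},{"dp":[0,0,0.1],"spin":0,"hand":10},{"dp":[0,0,0.1],"spin":0,"hand":10}])

```text
t: 12.23
ee_pos: [537.6, 58.3, 130.4]
eef_rot: [[0.181, 0.983, 0.002], [0.983, -0.181, -0.0], [0.0, 0.002, -1.0]]
force: [6.3, -2.5, 2.6]
finger_gap: 17.0
```

Request:
carry_out(plan=[{"dp":[0,0,0.05],"spin":0,"hand":10},{"dp":[0,0,0.05],"spin":0,"hand":10},{"dp":[0,0,0.05],"spin":0,"hand":10}])

```text
t: 12.48
ee_pos: [537.6, 58.3, 130.3]
eef_rot: [[0.181, 0.983, 0.002], [0.983, -0.181, -0.0], [0.0, 0.002, -1.0]]
force: [5.9, -1.0, 6.5]
finger_gap: 17.1
```

Request:
carry_out(plan=[{"dp":[0,0,0.05],"spin":0,"hand":10},{"dp":[0,0,0.05],"spin":0,"hand":10},{"dp":[0,0,0.05],"spin":0,"hand":10}])

```text
t: 12.73
ee_pos: [537.7, 58.3, 130.2]
eef_rot: [[0.181, 0.983, 0.003], [0.983, -0.181, -0.0], [0.0, 0.003, -1.0]]
force: [4.0, -2.2, 9.4]
finger_gap: 17.1
```

Request:
carry_out(plan=[{"dp":[0,0,0.05],"spin":0,"hand":10},{"dp":[0,0,0.1],"spin":0,"hand":10},{"dp":[0,0,0.1],"spin":0,"hand":10},{"dp":[0,0,0.1],"spin":0,"hand":10}])

```text
t: 13.07
ee_pos: [537.8, 58.2, 130.1]
eef_rot: [[0.181, 0.983, 0.004], [0.983, -0.181, -0.001], [0.0, 0.004, -1.0]]
force: [2.0, -2.2, 17.0]
finger_gap: 16.8
```

Request:
carry_out(plan=[{"dp":[0,0,-0.1],"spin":0,"hand":10},{"dp":[0,0,-0.1],"spin":0,"hand":10},{"dp":[0,0,-0.1],"spin":0,"hand":25},{"dp":[0,0,-0.1],"spin":0,"hand":35},{"dp":[0,0,-0.1],"spin":0,"hand":40},{"dp":[0,0,-0.1],"spin":0,"hand":40},{"dp":[0,0,-0.1],"spin":0,"hand":40}])

```text
t: 13.65
ee_pos: [536.5, 58.5, 128.8]
eef_rot: [[0.181, 0.983, -0.002], [0.983, -0.181, 0.0], [-0.0, -0.002, -1.0]]
force: [-0.7, 0.3, -0.1]
finger_gap: 35.2
```

```bash
python3 - <<'E'
from h import *
go([539,56,230],79.6)
s=snap('wrist','w10')
E
```

```text
t 13.65 pos [536.48  58.54 128.79] yaw 79.57 gap 35.2 F [-0.7  0.3 -0.1] dp [ -0.205   0.277 -10.121] spin -0.03
```

View pics/w10.png

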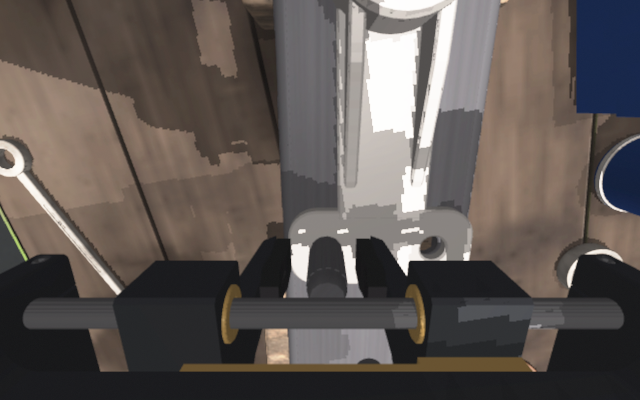

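Released and standing. I'll rise and check the seating from above.

Request:
carry_out(plan=[{"dp":[0,0,-1],"spin":0,"hand":40},{"dp":[0,0,-3],"spin":0,"hand":40},{"dp":[0,0,-6],"spin":0,"hand":40},{"dp":[-3,0,-9],"spin":0,"hand":45},{"dp":[-5,0,-11],"spin":0,"hand":45},{"dp":[-5,0,-11],"spin":0,"hand":45},{"dp":[-5,0,-11],"spin":0,"hand":45},{"dp":[-5,0,-11],"spin":0,"hand":45}])

```text
t: 14.37
ee_pos: [527.5, 9.8, 238.5]
eef_rot: [[0.181, 0.983, -0.001], [0.983, -0.181, 0.001], [0.0, -0.002, -1.0]]
force: [0.9, -0.7, 0.1]
finger_gap: 39.7
```

```bash
python3 - <<'E'
from h import *
go([582.6,-281.9,200],0)
s=snap('wrist','w11');W=cloud(s)
cv2.imwrite('pics/w11z.png',cv2.resize(s['pixels'][120:220,250:450,::-1],None,fx=4,fy=4,interpolation=cv2.INTER_CUBIC))
m=(abs(W[:,:,0]-536.5)<25)&(abs(W[:,:,1]-58)<25)&(W[:,:,2]>140)&(W[:,:,2]<165);q=W[m];print(m.sum(),q.mean(0),np.median(q[:,2]),q[:,2].max())
E
```

```text
t 14.37 pos [527.52   9.79 238.5 ] yaw 79.55 gap 39.7 F [ 0.9 -0.7  0.1] dp [-27.688  10.711   3.823] spin 79.55
481 [536.63356375  59.00595528 151.11474091] 152.05420272132048 154.33826786513782
```

View pics/w11.png

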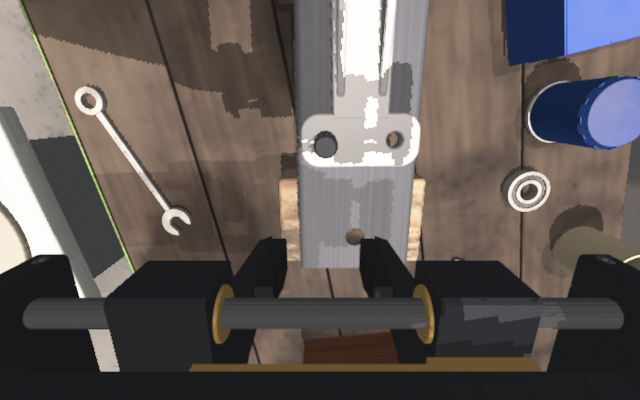

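View pics/w11z.png

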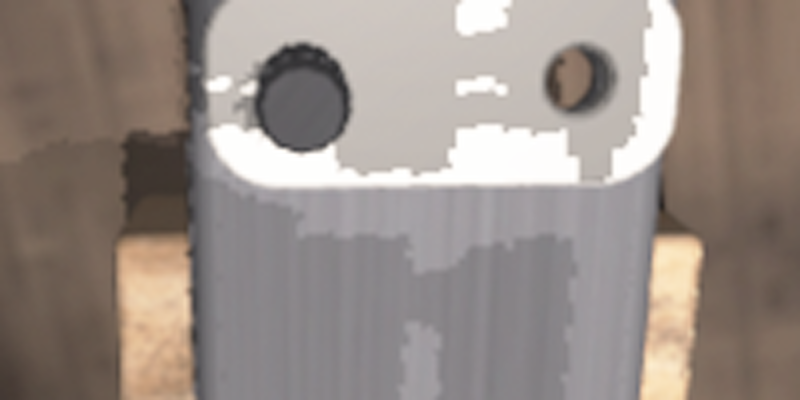

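Request:
carry_out(plan=[{"dp":[-4,1,0],"spin":7,"hand":50},{"dp":[-8,3,0],"spin":14,"hand":50},{"dp":[-12,5,0],"spin":21,"hand":50},{"dp":[-16,7,0],"spin":28,"hand":50},{"dp":[-20,8,0],"spin":35,"hand":50},{"dp":[-24,9.5,0],"spin":42,"hand":50},{"dp":[-27.7,10.7,0],"spin":49,"hand":50},{"dp":[-27.7,10.7,0],"spin":56,"hand":50},{"dp":[-27.7,10.7,0],"spin":63,"hand":50},{"dp":[-27.7,10.7,0],"spin":70,"hand":50},{"dp":[-27.7,10.7,2],"spin":77,"hand":50},{"dp":[-27.7,10.7,4],"spin":79.5,"hand":50},{"dp":[-27.7,10.7,4],"spin":79.5,"hand":50},{"dp":[-27.7,10.7,4],"spin":79.5,"hand":50}])

```text
t: 15.58
ee_pos: [583.0, -281.6, 197.7]
eef_rot: [[1.0, 0.004, -0.003], [0.004, -1.0, 0.002], [-0.003, -0.002, -1.0]]
force: [-1.1, -0.4, 0.1]
finger_gap: 44.1
```

```bash
python3 - <<'E'
from h import *
s=snap('wrist','w12');W=cloud(s)
m=(W[:,:,2]>86)&(W[:,:,2]<96)&(abs(W[:,:,0]-582)<20)&(abs(W[:,:,1]+282)<16)
q=W[m];print(m.sum(),q.mean(0),np.median(q[:,2]),cv2.minAreaRect(q[:,:2].astype(np.float32)))
go([582.6,-281.9,99],0)
m=(W[:,:,2]>60)&(W[:,:,2]<80)&(abs(W[:,:,0]-533)<100)&(abs(W[:,:,1]+282)<50);print(np.median(W[m][:,2]))
cv2.imwrite('pics/w12z.png',cv2.resize(s['pixels'][150:260,260:400,::-1],None,fx=5,fy=5,interpolation=cv2.INTER_CUBIC))
E
```

```text
407 [ 583.24278106 -281.93411636   90.87647916] 91.05204111696857 ((582.6569213867188, -282.1163024902344), (18.412561416625977, 19.796293258666992), 29.123580932617188)
t 15.63 pos [ 583.35 -282.    199.12] yaw 0.21 gap 44.0 F [0.  0.7 0.7] dp [-6.7000e-02 -3.0000e-03  1.0012e+01] spin 0.21
71.59132583179903
```

View pics/w12z.png

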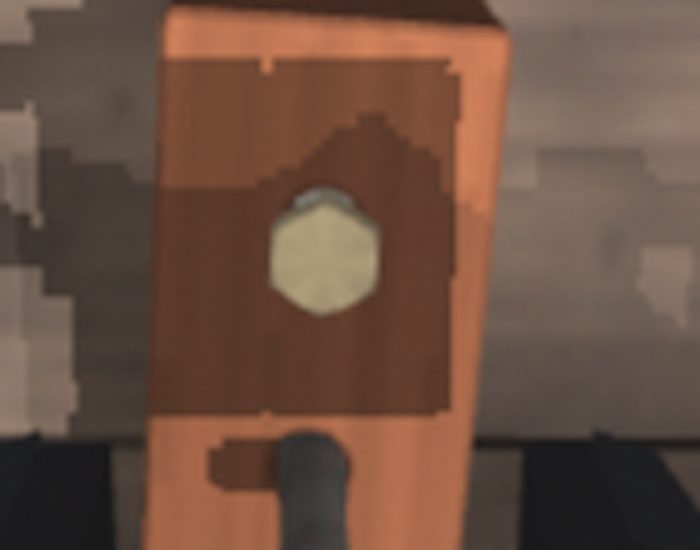

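Request:
carry_out(plan=[{"dp":[-0.06,0,3],"spin":0,"hand":50},{"dp":[-0.06,0,6],"spin":0,"hand":50},{"dp":[-0.06,0,9],"spin":0,"hand":45},{"dp":[-0.06,0,10],"spin":0,"hand":35},{"dp":[-0.06,0,10],"spin":0,"hand":35},{"dp":[-0.06,0,10],"spin":0,"hand":35},{"dp":[-0.06,0,10],"spin":0,"hand":35}])

```text
t: 16.22
ee_pos: [583.4, -283.1, 101.7]
eef_rot: [[1.0, 0.002, 0.003], [0.002, -1.0, -0.002], [0.003, 0.002, -1.0]]
force: [1.2, -0.8, -0.3]
finger_gap: 30.5
```

```bash
python3 - <<'E'
from h import *
go([582.7,-281.9,99],0)
s=snap('wrist','w13')
cv2.imwrite('pics/w13z.png',cv2.resize(s['pixels'][200:320,240:400,::-1],None,fx=4,fy=4,interpolation=cv2.INTER_CUBIC))
E
```

```text
t 16.22 pos [ 583.36 -283.14  101.66] yaw 0.09 gap 30.5 F [ 1.2 -0.8 -0.3] dp [-0.067 -0.125  0.266] spin 0.09
```

View pics/w13z.png

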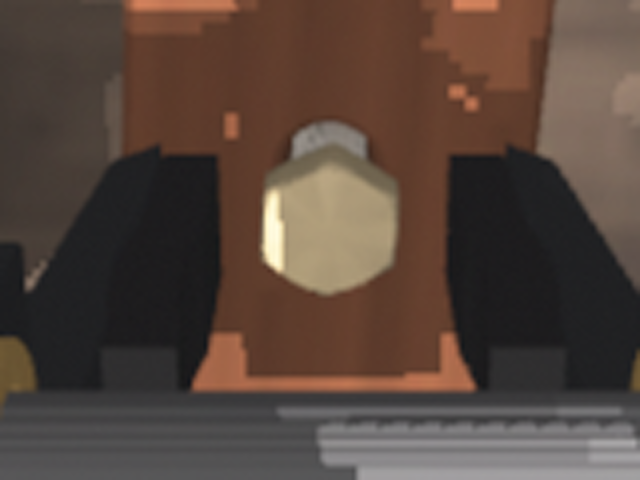

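Request:
carry_out(plan=[{"dp":[0,-0.06,0.1],"spin":0,"hand":35},{"dp":[0,-0.06,0.1],"spin":0,"hand":35},{"dp":[0,-0.06,0.1],"spin":0,"hand":35}])

```text
t: 16.52
ee_pos: [582.5, -282.0, 98.9]
eef_rot: [[1.0, 0.001, 0.001], [0.001, -1.0, -0.001], [0.001, 0.001, -1.0]]
force: [1.2, -0.2, 0.4]
finger_gap: 30.4
```

Request:
carry_out(plan=[{"dp":[0,0,0],"spin":0,"hand":10},{"dp":[0,0,0],"spin":0,"hand":10},{"dp":[0,0,0],"spin":0,"hand":10},{"dp":[0,0,0],"spin":0,"hand":10},{"dp":[0,0,0],"spin":0,"hand":10},{"dp":[0,0,0],"spin":0,"hand":10}])

```text
t: 17.02
ee_pos: [582.4, -282.0, 98.4]
eef_rot: [[1.0, 0.001, 0.0], [0.001, -1.0, -0.0], [0.0, 0.0, -1.0]]
force: [0.1, -0.3, 1.3]
finger_gap: 17.1
```

Request:
carry_out(plan=[{"dp":[0,0,-1],"spin":0,"hand":10},{"dp":[0,0,-3],"spin":0,"hand":10},{"dp":[0,0,-6],"spin":0,"hand":10},{"dp":[0,0,-9],"spin":0,"hand":10},{"dp":[0,0,-12],"spin":0,"hand":10},{"dp":[0,0,-12],"spin":0,"hand":10},{"dp":[0,0,-12],"spin":0,"hand":10}])

```text
t: 17.6
ee_pos: [582.7, -282.1, 220.2]
eef_rot: [[1.0, 0.001, 0.003], [0.001, -1.0, -0.002], [0.003, 0.002, -1.0]]
force: [0.2, -0.2, -1.5]
finger_gap: 17.3
```

```bash
python3 - <<'E'
from h import *
go([594.5,44,218],79.6)
s=snap('wrist','w14')
cv2.imwrite('pics/w14z.png',cv2.resize(s['pixels'][180:320,220:420,::-1],None,fx=4,fy=4,interpolation=cv2.INTER_CUBIC))
E
```

```text
t 17.6 pos [ 582.65 -282.15  220.25] yaw 0.07 gap 17.3 F [ 0.2 -0.2 -1.5] dp [  1.221 -32.614   0.158] spin -79.53
```

View pics/w14z.png

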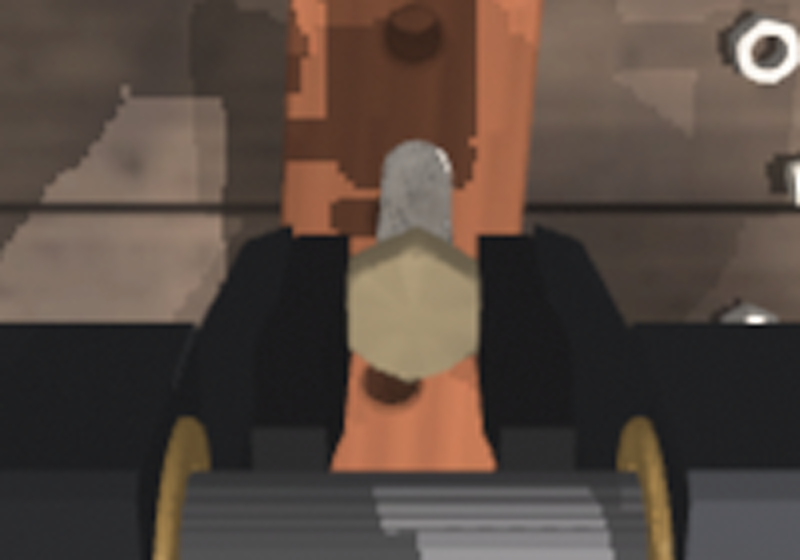

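Request:
carry_out(plan=[{"dp":[0.2,-4,0],"spin":-7,"hand":10},{"dp":[0.4,-8,0],"spin":-14,"hand":10},{"dp":[0.6,-12,0],"spin":-21,"hand":10},{"dp":[0.8,-16,0],"spin":-28,"hand":10},{"dp":[0.9,-19,0],"spin":-35,"hand":10},{"dp":[1,-22,0],"spin":-42,"hand":10},{"dp":[1.1,-25,0],"spin":-49,"hand":10},{"dp":[1.2,-28,0],"spin":-56,"hand":10},{"dp":[1.2,-31,0],"spin":-63,"hand":10},{"dp":[1.2,-33,0],"spin":-70,"hand":10},{"dp":[1.2,-33,0],"spin":-77,"hand":10},{"dp":[1.2,-33,0],"spin":-79.5,"hand":10},{"dp":[1.2,-33,0],"spin":-79.5,"hand":10},{"dp":[1.2,-33,0],"spin":-79.5,"hand":10},{"dp":[1.2,-33,0],"spin":-79.5,"hand":10}])

```text
t: 18.9
ee_pos: [593.8, 47.8, 217.4]
eef_rot: [[0.183, 0.983, -0.002], [0.983, -0.183, 0.0], [-0.0, -0.002, -1.0]]
force: [0.1, 0.1, -0.1]
finger_gap: 17.3
```

```bash
python3 - <<'E'
from h import *
go([595.2,47.6,180],79.6)
s=snap('wrist','w15')
cv2.imwrite('pics/w15z.png',cv2.resize(s['pixels'][150:290,220:420,::-1],None,fx=4,fy=4,interpolation=cv2.INTER_CUBIC))
E
```

```text
t 18.9 pos [593.8   47.78 217.43] yaw 79.44 gap 17.3 F [ 0.1  0.1 -0.1] dp [0.008 0.147 3.742] spin -0.16
```

View pics/w15z.png

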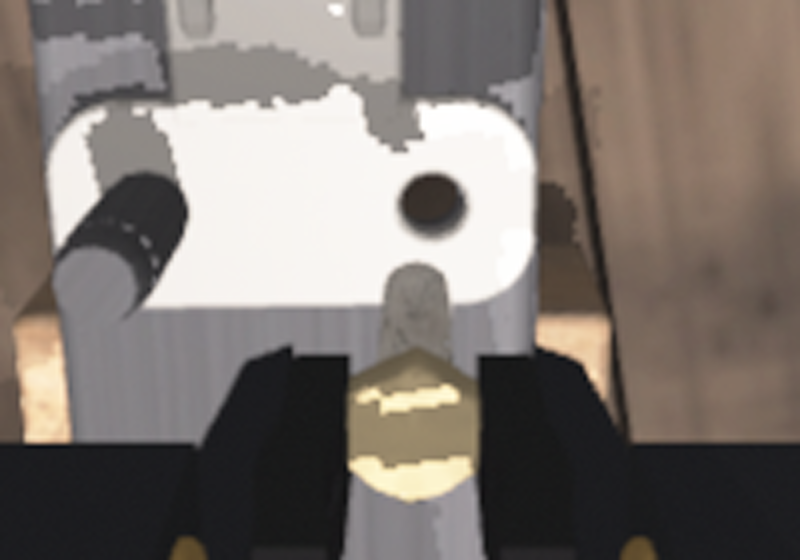

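```bash
cat > rel.py <<'E'
from h import *
import sys
def rel(fn,ox,oy,f,hole,tipfar,zt,side=None):
    s=load(fn);g=lambda x,y:((x+.5)/f-.5+ox,(y+.5)/f-.5+oy)
    a=np.radians(-10.4);X=np.array([np.cos(a),np.sin(a)]);Y=np.array([-X[1],X[0]])
    c=ray(s,*g(*hole),107.4)[:2];p=ray(s,*g(*tipfar),zt)[:2]
    print('hole',c,'end',p,'rel X',(p-c)@X,'Y centre',(p-c)@Y-6)
    if side: 
        q=[ray(s,*g(*k),zt)[:2] for k in side];print('width',np.linalg.norm(q[1]-q[0]))
E
python3 -c "
from rel import *
rel('w15',220,150,4,(433,205),(416,263),157.6,[(386,288),(448,288)])"
```

```text
hole [596.64982271  47.36264471] end [593.99221618  53.30101924] rel X -3.6859362589883844 Y centre -0.638933088296791
width 10.719802813600737
```

Request:
carry_out(plan=[{"dp":[0.05,0.37,1],"spin":0,"hand":10},{"dp":[0.05,0.37,2],"spin":0,"hand":10},{"dp":[0.05,0.37,3],"spin":0,"hand":10},{"dp":[0.05,0.37,4],"spin":0,"hand":10},{"dp":[0.05,0.37,4],"spin":0,"hand":10},{"dp":[0.05,0.37,4],"spin":0,"hand":10},{"dp":[0.05,0.37,4],"spin":0,"hand":10}])

```text
t: 19.53
ee_pos: [597.9, 47.8, 178.4]
eef_rot: [[0.181, 0.983, 0.0], [0.983, -0.181, -0.0], [0.0, 0.0, -1.0]]
force: [-0.7, -0.4, -1.4]
finger_gap: 16.9
```

```bash
python3 - <<'E'
from h import *
go([595.2,47.6,180],79.6)
s=snap('wrist','w16')
cv2.imwrite('pics/w16z.png',cv2.resize(s['pixels'][170:290,260:400,::-1],None,fx=5,fy=5,interpolation=cv2.INTER_CUBIC))
E
```

```text
t 19.53 pos [597.91  47.83 178.45] yaw 79.56 gap 16.9 F [-0.7 -0.4 -1.4] dp [-0.072 -0.262 -0.155] spin -0.04
```

View pics/w16z.png

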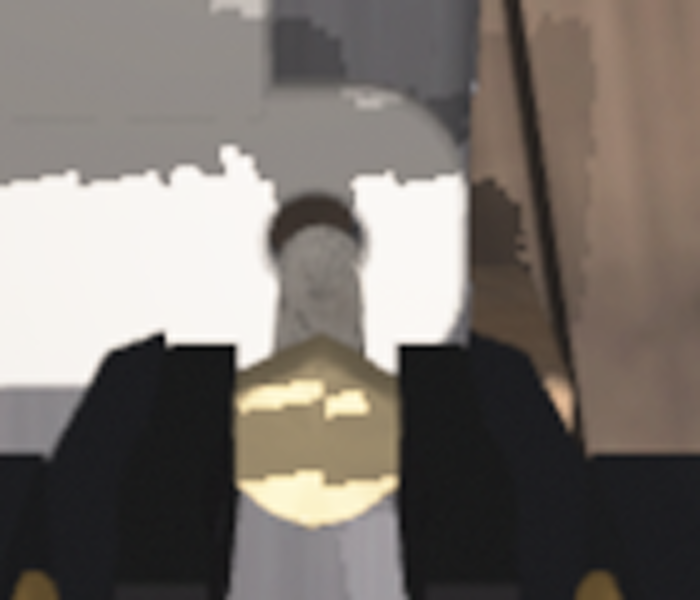

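```bash
python3 -c "
from rel import *
rel('w16',260,170,5,(317.5,242),(319,222),118.6,[(278,262),(362,262)])
rel('w16',260,170,5,(317.5,193),(319,222),118.6)"
```

```text
hole [596.77058748  47.31675068] end [598.25614072  54.33735039] rel X 0.19379512132228835 Y centre 1.1734323826279631
width 11.623933168120198
hole [598.14080797  54.74028121] end [598.25614072  54.33735039] rel X 0.18617472684686937 Y centre -6.375491492170288
```

Request:
carry_out(plan=[{"dp":[-0.1,-0.02,0.3],"spin":0,"hand":10},{"dp":[-0.1,-0.02,0.6],"spin":0,"hand":10},{"dp":[-0.1,-0.02,0.9],"spin":0,"hand":10},{"dp":[-0.1,-0.02,1.1],"spin":0,"hand":10},{"dp":[-0.1,-0.02,1.25],"spin":0,"hand":10},{"dp":[-0.1,-0.02,1.25],"spin":0,"hand":10}])

```text
t: 20.08
ee_pos: [597.3, 46.9, 165.4]
eef_rot: [[0.181, 0.983, -0.001], [0.983, -0.181, 0.0], [-0.0, -0.001, -1.0]]
force: [-0.2, 0.3, -0.3]
finger_gap: 17.0
```

Request:
carry_out(plan=[{"dp":[0,0,0.1],"spin":0,"hand":10},{"dp":[0,0,0.2],"spin":0,"hand":10},{"dp":[0,0,0.2],"spin":0,"hand":10}])

```text
t: 20.33
ee_pos: [597.3, 46.9, 163.6]
eef_rot: [[0.181, 0.983, -0.0], [0.983, -0.181, 0.0], [-0.0, -0.0, -1.0]]
force: [-0.4, 0.0, -0.4]
finger_gap: 16.8
```

Request:
carry_out(plan=[{"dp":[0,0,0.2],"spin":0,"hand":10},{"dp":[0,0,0.4],"spin":0,"hand":10},{"dp":[0,0,0.6],"spin":0,"hand":10},{"dp":[0,0,0.7],"spin":0,"hand":10},{"dp":[0,0,0.7],"spin":0,"hand":10}])

```text
t: 20.75
ee_pos: [597.2, 46.9, 156.4]
eef_rot: [[0.181, 0.983, -0.001], [0.983, -0.181, 0.0], [-0.0, -0.001, -1.0]]
force: [-0.9, -0.4, -0.6]
finger_gap: 17.1
```

Request:
carry_out(plan=[{"dp":[0,0,0.25],"spin":0,"hand":10},{"dp":[0,0,0.5],"spin":0,"hand":10},{"dp":[0,0,0.75],"spin":0,"hand":10},{"dp":[0,0,1],"spin":0,"hand":10},{"dp":[0,0,1],"spin":0,"hand":10}])

```text
t: 21.17
ee_pos: [597.2, 46.9, 146.1]
eef_rot: [[0.181, 0.983, -0.001], [0.983, -0.181, 0.0], [-0.0, -0.001, -1.0]]
force: [-0.9, 0.7, -1.1]
finger_gap: 17.1
```

Request:
carry_out(plan=[{"dp":[0,0,0.4],"spin":0,"hand":10},{"dp":[0,0,0.8],"spin":0,"hand":10},{"dp":[0,0,1.2],"spin":0,"hand":10},{"dp":[0,0,1.6],"spin":0,"hand":10},{"dp":[0,0,1.9],"spin":0,"hand":10},{"dp":[0,0,2.1],"spin":0,"hand":10},{"dp":[0,0,2.1],"spin":0,"hand":10}])

```text
t: 21.75
ee_pos: [597.3, 46.9, 125.2]
eef_rot: [[0.181, 0.983, -0.001], [0.983, -0.181, 0.0], [0.0, -0.001, -1.0]]
force: [-0.2, 0.1, -0.3]
finger_gap: 16.9
```

Request:
carry_out(plan=[{"dp":[0,0,0.05],"spin":0,"hand":10},{"dp":[0,0,0.1],"spin":0,"hand":10},{"dp":[0,0,0.1],"spin":0,"hand":10}])

```text
t: 22.0
ee_pos: [597.4, 46.9, 124.8]
eef_rot: [[0.181, 0.983, 0.0], [0.983, -0.181, -0.0], [-0.0, 0.0, -1.0]]
force: [-1.2, 0.1, -0.7]
finger_gap: 17.0
```

Request:
carry_out(plan=[{"dp":[0,0,0.05],"spin":0,"hand":10},{"dp":[0,0,0.1],"spin":0,"hand":10},{"dp":[0,0,0.15],"spin":0,"hand":10},{"dp":[0,0,0.15],"spin":0,"hand":10}])

```text
t: 22.33
ee_pos: [597.4, 46.9, 123.2]
eef_rot: [[0.181, 0.983, 0.0], [0.983, -0.181, 0.0], [0.0, 0.0, -1.0]]
force: [-0.4, 0.3, -0.6]
finger_gap: 17.1
```

Request:
carry_out(plan=[{"dp":[0,0,0],"spin":0,"hand":25},{"dp":[0,0,0],"spin":0,"hand":30},{"dp":[0,0,0],"spin":0,"hand":35},{"dp":[0,0,0],"spin":0,"hand":35},{"dp":[0,0,0],"spin":0,"hand":35}])

```text
t: 22.75
ee_pos: [597.5, 46.9, 123.3]
eef_rot: [[0.181, 0.983, 0.0], [0.983, -0.181, 0.0], [0.0, 0.0, -1.0]]
force: [-0.2, 0.4, 0.1]
finger_gap: 31.0
```

```bash
python3 - <<'E'
from h import *
go([595.2,47.6,180],79.6)
s=snap('wrist','w17')
cv2.imwrite('pics/w17z.png',cv2.resize(s['pixels'][190:310,240:400,::-1],None,fx=5,fy=5,interpolation=cv2.INTER_CUBIC))
E
```

```text
t 22.75 pos [597.46  46.91 123.3 ] yaw 79.56 gap 31.0 F [-0.2  0.4  0.1] dp [ 0.028 -0.233 -5.67 ] spin -0.04
```

View pics/w17z.png

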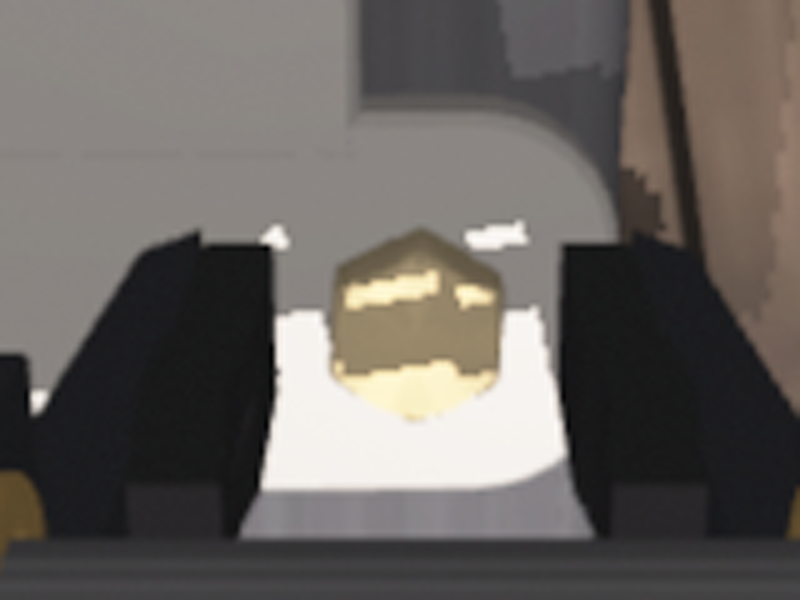

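Bolt dropped and free of the fingers. I'll retreat upwards and verify.

Request:
carry_out(plan=[{"dp":[0,0,-1],"spin":0,"hand":35},{"dp":[0,0,-3],"spin":0,"hand":35},{"dp":[0,0,-6],"spin":0,"hand":35},{"dp":[-2,-1,-9],"spin":0,"hand":35},{"dp":[-5,-3,-12],"spin":0,"hand":35},{"dp":[-5,-3,-12],"spin":0,"hand":35},{"dp":[-5,-3,-12],"spin":0,"hand":35},{"dp":[-5,-3,-12],"spin":0,"hand":35}])

```text
t: 23.47
ee_pos: [558.8, 3.3, 243.2]
eef_rot: [[0.182, 0.983, 0.0], [0.983, -0.182, 0.0], [0.0, 0.0, -1.0]]
force: [-0.5, -0.1, 0.4]
finger_gap: 30.9
```

```bash
python3 - <<'E'
from h import *
go([595.2,47.6,180],79.6)
s=snap('wrist','w18');W=cloud(s)
m=(abs(W[:,:,0]-536.5)<25)&(abs(W[:,:,1]-58)<25)&(W[:,:,2]>147)&(W[:,:,2]<165);q=W[m];print('drift top',m.sum(),q.mean(0),np.median(q[:,2]))
m=(abs(W[:,:,0]-597)<14)&(abs(W[:,:,1]-47)<14)&(W[:,:,2]>111)&(W[:,:,2]<130);q=W[m];print('bolt top',m.sum(),q.mean(0),np.median(q[:,2]),cv2.minEnclosingCircle(q[:,:2].astype(np.float32)))
m=(abs(W[:,:,0]-566)<18)&(abs(W[:,:,1]-50)<12);print('flange',np.median(W[m][:,2]))
cv2.imwrite('pics/w18z.png',cv2.resize(s['pixels'][110:230,250:450,::-1],None,fx=4,fy=4,interpolation=cv2.INTER_CUBIC))
E
```

```text
t 23.47 pos [558.79   3.33 243.21] yaw 79.53 gap 30.9 F [-0.5 -0.1  0.4] dp [5.013 2.776 6.322] spin -0.07
drift top 422 [537.30558634  58.48197885 151.83853561] 152.3029583731217
bolt top 388 [596.02242183  48.614063   114.96574261] 115.00462207612377 ((595.9872436523438, 48.281620025634766), 10.26534652709961)
flange 107.57393687005022
```

View pics/w18z.png

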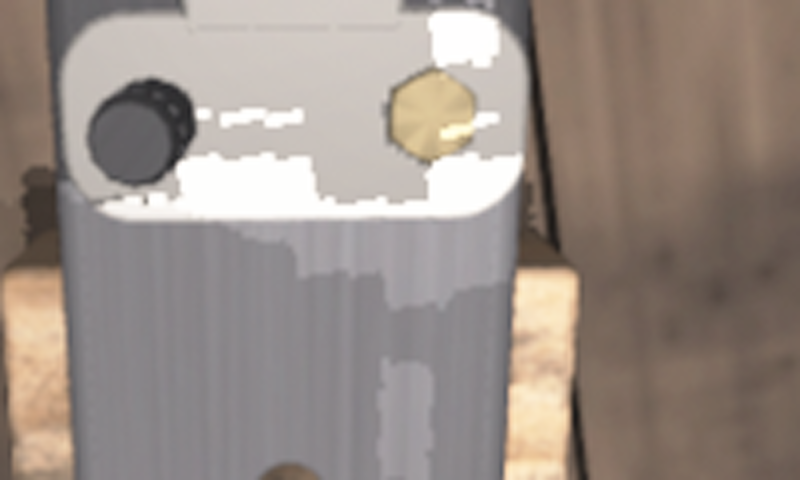

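```bash
python3 - <<'E'
from workcell import workorder
print(workorder.close_job())
E
```

```text
the job is handed in; nothing more can be done
None
```

I pushed the taper drift home through flange hole a, which pulled the holes into line, and left it there. I then dropped the bolt into hole b until its head sat on the flange. The job was handed in at about 23.5 s; no verdict was reported.

**Forces:** I finished the drift with a push of about 17 N at the wrist. That was the highest reading at the end of any move; I did not see peaks within moves. No push was needed for the bolt.

**Last checks**, from the wrist camera after backing the arm clear:

| Item | Measured height | Expected when seated |
|---|---|---|
| Drift top | 152.3 mm | 152.6 mm |
| Bolt head top | 115.0 mm | 114.6 mm |

- **Position:** The flange measured 107.6 mm. The drift and bolt axes are about 59.5 mm apart, against a nominal 60 mm. Just before the bolt went in, hole b was open right through.
- **Robot:** The gripper is clear and touching nothing.
- **Other things:** I did not measure the punch, nuts or brake pad again at the end, but the arm never came near the nuts or pad.
- **Disagreement:** The drift tip and the bolt end appeared about 1.3 to 3 mm off where the calibration put them. I lined both up from the images instead, and no check failed.

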